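# Find the border tile that rocks and hold it down on its bed

### The arm

A 6-joint arm with a two-finger parallel gripper is mounted at the origin on the work surface. World frame = base frame: x ahead of the robot, y to its left, z up, the work surface at z = 0. Lengths are in mm, angles in rad, forces in N, time in s.
With the tool pointing down it reaches from about 350 to 775 mm from the base axis. Payload 7.3 kg.
Tool frame: the origin (TCP) lies at the very end of the fingers, on their centre line; the grasp point (between the pads) lies behind it (bot.grip_point_offset is the z of the grasp point in the tool frame, in mm); z points along the fingers, y is the line along which they close (so a half turn about z gives the same grasp; the last joint's range is limited). The gripper opens to 92 mm and grips with 3 to 60 N. Pads are 19 mm wide; open, the fingers measure 130 mm over their backs; the gripper's body (75 mm by 190 mm) begins 47 mm behind the grasp point.
Start: joints at [1.08, 0.342, 1.524, -0, 1.275, -0.146], TCP at [177.441, 494.125, 226.741] pointing down, gripper open.
Joint ranges: [-2.53, 2.53], [-0.77, 2.02], [0.04, 2.7], [-1, 4.14], [0.28, 2.66], [-3.11, 3.11]. Speed limits (rad/s): [2.57, 2.57, 3.14, 3.14, 3.14, 3.14].

### API

Orientations are given as [roll, pitch, yaw] about the fixed x, y, z axes, in that order (R = Rz(yaw) Ry(pitch) Rx(roll)).
In Python, from plant import bot gives the robot as it stands. The module is installed in compiled form; this text tells all that it offers.
- The arm moves only by the shell command python3 -m crank 'ROWS'. ROWS is JSON, a list that holds one entry, the list of rows, each a list of 5 numbers: the opening, from 0 (shut) to 1 (fully open), then the shift along the tool's x, y, z in cm, then the turn about the tool's z in degrees. In form: [[[claw, x, y, z, turn], ...]]. A call has exactly 10 rows; each row is the pose to reach, as a shift and turn from the pose commanded when the call began, along the tool's axes at that moment; what a row does not reach only later rows make up. A row lasts 1/10 s, in which the tool goes at most 50 mm and 8.59 degrees, less where a joint would pass 70% of its speed; a pose out of reach is approached as far as the arm can. A call with a gripper value outside its range is refused whole. The fingers move at their own pace and stop on an object; the grip force is fixed at half the most. Time passes only in rows, so rows that repeat a pose let the fingers close, or fill a call up. It gives the time, the measured TCP pose, the force, the opening and the grip force at its end, in the units of the state.
- bot.get_obs(): the state, without advancing time (a new reading comes with each control period).
- bot.capture(name): name is "side" or "top"; returns (picture, depth): 400x640x3 uint8, red, green, blue; 400x640 float32, mm along the optical axis (not along the pixel's ray), 0 where there is no reading.
- bot.calibration(name): a dict with "vertical_fov" (degrees; the focal length in pixels is half the picture's height over the tangent of half this angle, whatever the lens; pixels are square), "cx", "cy" (the principal point, pixels), "D" ([k1, k2, p1, p2, k3] as OpenCV has them; the pictures are not rectified), "rvec" (rotation vector, rad) and "tvec" (3), from world to camera coordinates, as OpenCV has them. Camera axes: x right, y down, z forward; pixel columns grow to the right and rows downward; lengths in mm; the calibration is good to about 2 mm. A picture is of the moment at which its call begins. calibration takes no time and is no camera call.
- bot.close_job(): hands the job in; it is judged then, once.
The state is a dict: "time": time; "joint_positions": joint angles; "dq": joint speeds; "tau": joint torques, N m; "tool_pos": TCP position; "tcp_rot": TCP orientation; "contact_force": force on the tool from outside, world axes, zero at the start; "moment": the same for the moment, N m; "grip_width": finger opening in mm; "finger_force": force on a finger pad.
Only numpy, scipy, OpenCV 4.12 (cv2) and the standard library are available. Lean on these libraries where they do the work, as an engineer would, in place of code of your own. Each camera call takes 0.05 s, during which the arm holds its last target. There are 200 camera calls.

### The job

One of the five border tiles in the ledge has not been bedded and rocks when pressed near an edge; the other four are solid. Press the tiles with the fingertips to find it, then press that tile down at its middle until it lies flat and fully down on its bed, and finish while still holding it down there, so that its pad can take. Do not lift or shift any tile, and leave the things standing around as they are.

Things in the scene. Friction and masses are not known exactly. Their poses are not given: they have to be found in the camera images.
- ledge: Fixed tiled ledge on the counter, 600 (y) x 240 (x) mm, deck 47 mm high. Origin on the counter under the centre of its row of five tiles; x away from the robot, y along the row to the left, z up. Tile centres: y = +212, +106, 0, -106, -212 mm at x = 0, sunk in the deck on a flat bed 36 mm above the counter. Tealights, jar and mallet lie on the deck behind the row (x > 55 mm).
- tile_1: Border tile, leftmost as the robot sees it (+y end of the row): 100 x 100 x 9 mm, 0.2 kg, cream with a terracotta frame. Origin at the centre of its underside (top 9 mm above), z up, x and y as the ledge's. All five are alike and lie level, but at slightly different heights: undersides 1 to 5.5 mm above the bed. Four are set solid and do not give; one, any of the five, rocks.
- tile_2: Border tile, second from the left: as tile_1. The one that rocks sits, underside 4 mm above the bed, on a 20 mm square springy pad under its centre. Press it near an edge with 2 to 5 N: that edge sinks about 4 mm to the bed (a fingertip 40 mm from the centre goes down 2 to 3 mm), the far edge rises about 6 mm and the tile tilts 0.1 rad. Let go, and it levels itself.
- tile_3: Border tile, in the middle of the row: as tile_1. The one that rocks, pressed at its centre, starts to sink at about 6 N and lies flat with its underside on the bed from about 9 N; it springs up again when released.
- tile_4: Border tile, second from the right: as tile_1. Every tile has 1.5 mm to spare all round in its pocket; the grout ribs between tiles are 41 mm high.
- tile_5: Border tile, rightmost (-y end): as tile_1.
- tealight_1: Tealight in an aluminium cup, 39 mm wide, 17 mm high, loose on the ledge behind the tiles. Origin under its centre.
- tealight_2: Another such tealight, also loose behind the tiles.
- cream_jar: Small glass jar, 52 mm wide, 52 mm high, loose on the ledge behind the left half of the row. Origin under its centre.
- mallet: Rubber mallet lying on the ledge behind the right half of the row, along it, head to the right; 250 mm long, head 52 mm thick and 85 mm wide. Not needed. Origin on the deck under the handle, 126 mm from the far end of the head; its x points to the head.
- tumbler: White ceramic tumbler with toothbrushes, 72 mm wide, 185 mm high with the brushes, loose on the counter just past one end of the ledge. Origin under its centre.
- shampoo: Red bottle, 60 mm wide, 190 mm high, loose on the counter just past the other end of the ledge. Origin under its centre.
There are look-alikes about, which are no part of the job. What is shaped like the tile_4 but green, pink or purple is not meant.

How it is judged:
By the outcome, as a careful person would: the job done as asked, in the order asked, and still so for the second after the job is handed in, while the arm keeps its last pose, push and grip.
It also fails if it takes over 58 s, if anything falls off the work surface, if the arm or the gripper's body presses on something with over 40 N, if the wrist force passes 120 N, or if a joint passes its speed limit or range.

## Working session

There is one attempt and no reset: what is moved stays moved. The work goes in short steps, Python scripts to look and compute and a shell command to move; the robot and the scene stay as the last step left them, time stands still between calls to the robot, and variables do not carry over. Pictures are saved under pics/ and viewed, at most 10 in all, crops included, and the job is handed in when it is done.

```bash
mkdir -p pics
cat > h.py <<'E'
import numpy as np, cv2
from plant import bot
def cal(n):
    c=bot.calibration(n); f=200/np.tan(np.radians(c["vertical_fov"])/2)
    K=np.array([[f,0,c["cx"]],[0,f,c["cy"]],[0,0,1.]]); R=cv2.Rodrigues(np.array(c["rvec"],float))[0]
    return K,np.array(c["D"],float),R,np.array(c["tvec"],float).ravel()
def ray(n,px,z):
    K,D,R,t=cal(n); u=cv2.undistortPoints(np.array(px,float).reshape(-1,1,2),K,D).reshape(-1,2)
    d=np.c_[u,np.ones(len(u))]@R; o=-R.T@t
    return o+d*((z-o[2])/d[:,2])[:,None]
E
python3 - <<'E'
from h import *
for n in("top","side"):
    p,d=bot.capture(n); cv2.imwrite(f"pics/{n}1.png",p[:,:,::-1]); np.save(n+"d.npy",d)
    K,D,R,t=cal(n); print(n,K[0,0],-R.T@t)
o=bot.get_obs(); print({k:np.round(v,3) for k,v in o.items()}, bot.grip_point_offset)
E
```

```text
top 449.17826974333474 [ 355.93225439  -61.82008671 1438.04451414]
side 427.65958999165423 [ -178.06544273 -1032.5491681    749.06534012]
{'time': np.float64(0.1), 'joint_positions': array([ 1.08 ,  0.343,  1.525,  0.   ,  1.275, -0.146]), 'dq': array([-0.   , -0.002, -0.002, -0.   ,  0.001,  0.001]), 'tau': array([ 3.000e-03, -4.320e+01, -2.447e+01,  7.200e-02,  5.300e-02,
       -0.000e+00]), 'tool_pos': array([177.256, 493.803, 226.129]), 'tcp_rot': array([-3.14 , -0.   ,  2.797]), 'contact_force': array([-0.172, -0.181, -0.459]), 'moment': array([ 0.032, -0.004,  0.027]), 'finger_force': np.float64(0.0), 'grip_width': np.float64(92.064)} -18.8
```

View pics/top1.png

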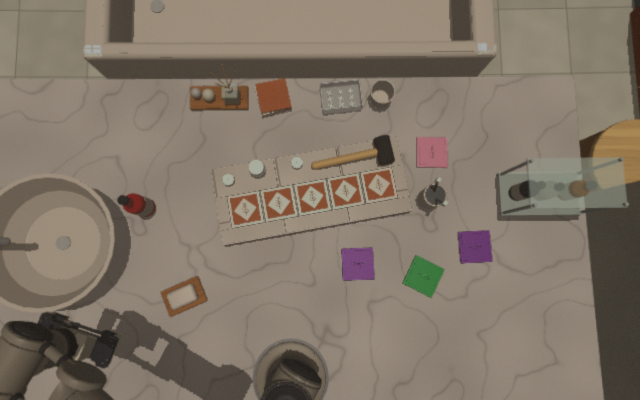

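View pics/side1.png

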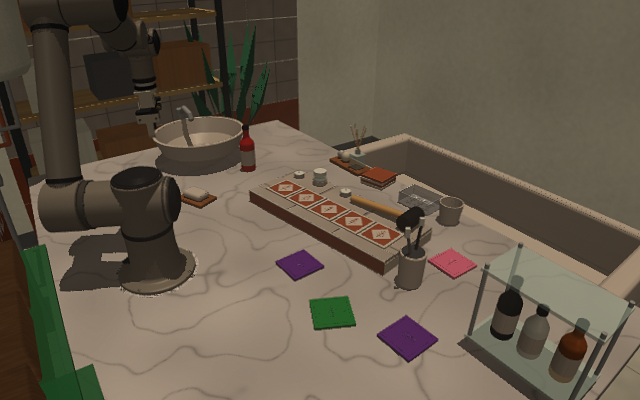

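The row of five cream and terracotta tiles shows in the top view at about (246,209), (279,203), (313,197), (346,191) and (379,185). Look-alikes are pink (432,152), purple (358,264) and (475,246), green (424,276), and the terracotta block at (273,97), which is not in the ledge. I choose the five in the ledge.

Run:
```python
from h import *
p=cv2.imread("pics/top1.png")
hsv=cv2.cvtColor(p,cv2.COLOR_BGR2HSV)
m=((hsv[:,:,0]<14)&(hsv[:,:,1]>130)&(hsv[:,:,2]>70)).astype(np.uint8)
m[:165]=0;m[235:]=0;m[:,:225]=0;m[:,402:]=0
m=cv2.morphologyEx(m,cv2.MORPH_OPEN,np.ones((2,2)))
cs=[c for c in cv2.findContours(m,cv2.RETR_EXTERNAL,cv2.CHAIN_APPROX_NONE)[0] if cv2.contourArea(c)>150]
r=sorted([cv2.minAreaRect(c) for c in cs],key=lambda r:r[0][0]); px=[a[0] for a in r]
for a in r: print(np.round(a[0],1),np.round(a[1],1),round(a[2],1))
P=ray("top",px,47); print(P.round(1))
i=np.array([212,106,0,-106,-212.])
c=P.mean(0); v=(P*i[:,None]).sum(0)[:2]; v/=np.hypot(*v); print("centre",c.round(1),"yaxis",v, "yaw",np.arctan2(v[1],v[0])-np.pi/2, "pitch",np.linalg.norm(np.diff(P,axis=0),axis=1).round(1))
print("tiles",[(c[:2]+v*k).round(1).tolist() for k in i])
for n,q,h in(("tum",(435,195),100),("sham",(134,204),100),("jar",(257,168),99),("tl1",(228,180),64),("tl2",(297,162),64),("mallet",(384,151),99)): print(n,ray("top",[q],h).round())
d=np.load("topd.npy"); K,D,R,t=cal("top"); 
for q in px: print(d[int(q[1]),int(q[0])])
cv2.imwrite("pics/crop.png",cv2.resize(p[130:250,200:460],None,fx=3,fy=3,interpolation=cv2.INTER_CUBIC))
```

```text
Traceback (most recent call last):
  File "h.py", line 8, in ray
    K,D,R,t=cal(n); u=cv2.undistortPoints(np.array(px,float).reshape(-1,1,2),K,D).reshape(-1,2)
                      ~~~~~~~~~~~~~~~~~~~^^^^^^^^^^^^^^^^^^^^^^^^^^^^^^^^^^^^^^^^
cv2.error: OpenCV(4.12.0) /io/opencv/modules/calib3d/src/undistort.dispatch.cpp:347: error: (-215:Assertion failed) CV_IS_MAT(_src) && CV_IS_MAT(_dst) && (_src->rows == 1 || _src->cols == 1) && (_dst->rows == 1 || _dst->cols == 1) && _src->cols + _src->rows - 1 == _dst->rows + _dst->cols - 1 && (CV_MAT_TYPE(_src->type) == CV_32FC2 || CV_MAT_TYPE(_src->type) == CV_64FC2) && (CV_MAT_TYPE(_dst->type) == CV_32FC2 || CV_MAT_TYPE(_dst->type) == CV_64FC2) in function 'cvUndistortPointsInternal'
```

```bash
cat > m.py <<'E'
from h import *
p=cv2.imread("pics/top1.png")
hsv=cv2.cvtColor(p,cv2.COLOR_BGR2HSV)
print(hsv[209,232:262:3].tolist(), hsv[197,296:330:3].tolist())
m=(((hsv[:,:,0]<12)|(hsv[:,:,0]>174))&(hsv[:,:,1]>140)).astype(np.uint8)
m[:165]=0;m[235:]=0;m[:,:225]=0;m[:,402:]=0
print(m.sum())
n,L,S,C=cv2.connectedComponentsWithStats(m)
px=[]
for x,y in((246,209),(279,203),(313,197),(346,191),(379,185)):
    w=np.zeros_like(m); w[y-17:y+18,x-17:x+18]=m[y-17:y+18,x-17:x+18]
    k=[i for i in range(1,n) if abs(C[i][0]-x)<17 and abs(C[i][1]-y)<17 and S[i][4]>15]
    pts=np.argwhere(np.isin(L,k))[:,::-1].astype(np.float32)
    r=cv2.minAreaRect(pts); print(np.round(r[0],1),np.round(r[1],1),round(r[2],1)); px.append(r[0])
P=ray("top",px,47); print(P.round(1))
i=np.array([212,106,0,-106,-212.])
c=P.mean(0); v=(P*i[:,None]).sum(0)[:2]; v/=np.hypot(*v); print("centre",c.round(1),"yaxis",v, "yaw",np.arctan2(v[1],v[0])-np.pi/2, "pitch",np.linalg.norm(np.diff(P,axis=0),axis=1).round(1))
print("tiles",[(c[:2]+v*k).round(1).tolist() for k in i])
for n,q,h in(("tum",(435,195),100),("sham",(134,204),100),("jar",(257,168),99),("tl1",(228,180),64),("tl2",(297,162),64),("mallet",(384,151),99)): print(n,ray("top",[q],h).round())
cv2.imwrite("pics/crop.png",cv2.resize(p[130:250,200:460],None,fx=3,fy=3,interpolation=cv2.INTER_CUBIC))
E
python3 m.py
```

```text
[[10, 144, 135], [15, 72, 155], [20, 42, 169], [20, 43, 167], [17, 56, 154], [18, 51, 154], [22, 38, 168], [22, 38, 167], [10, 155, 132], [16, 59, 159]] [[21, 47, 130], [11, 122, 138], [14, 88, 147], [30, 30, 168], [27, 31, 167], [20, 50, 157], [24, 42, 151], [28, 29, 167], [27, 30, 168], [10, 151, 133], [17, 58, 157], [17, 40, 114]]
1577
[244.9 209. ] [25.3 25.5] 80.5
[278.5 202.8] [24.8 25.5] 79.7
[312.1 196.9] [25.  25.2] 79.7
[345.4 190.6] [24.8 25.2] 79.4
[378.5 184.6] [24.9 25.1] 78.7
[[ 513.6  137.    47. ]
 [ 532.    32.6   47. ]
 [ 549.4  -72.1   47. ]
 [ 567.9 -176.9   47. ]
 [ 586.  -281.3   47. ]]
centre [549.8 -72.1  47. ] yaxis [-0.17028625  0.98539464] yaw 0.17112015638477995 pitch [106.  106.2 106.4 105.9]
tiles [[513.7, 136.8], [531.7, 32.3], [549.8, -72.1], [567.8, -176.6], [585.9, -281.0]]
tum [[ 544. -442.  100.]]
sham [[526. 458. 100.]]
jar [[632.  94.  99.]]
tl1 [[603. 187.  64.]]
tl2 [[657. -26.  64.]]
mallet [[ 681. -293.   99.]]
```

View pics/crop.png

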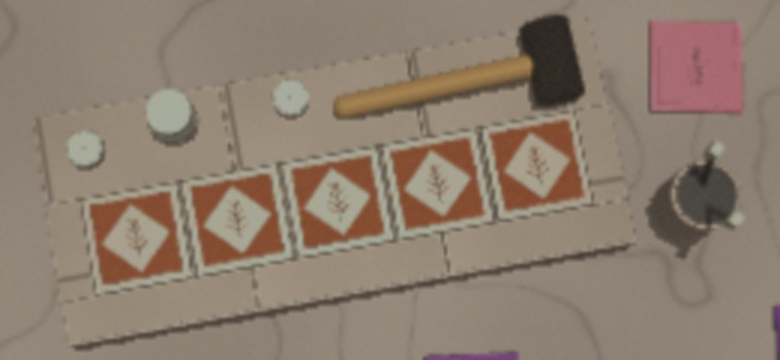

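The crop confirms it: five cream/terracotta tiles in the ledge, with the jar, tealights and mallet behind them, and the pink tile off to the right at (697,66). I'll start at tile 1, pressing its near side 35 mm from the centre with shut fingers, tool y along the row.

```bash
python3 -m crank '[[[0,-40.7,-24,12,-29.5],[0,-40.7,-24,12,-29.5],[0,-40.7,-24,12,-29.5],[0,-40.7,-24,12,-29.5],[0,-40.7,-24,12,-29.5],[0,-40.7,-24,12,-29.5],[0,-40.7,-24,12,-29.5],[0,-40.7,-24,12,-29.5],[0,-40.7,-24,12,-29.5],[0,-40.7,-24,12,-29.5]]]'
```

```text
time: 1.1
tool_pos: [478.4, 131.1, 106.8]
tcp_rot: [3.141, -0.0, -2.972]
contact_force: [0.5, 0.9, 0.9]
grip_width: 16.4
finger_force: 0.0
```

```bash
python3 -m crank '[[[0,0,0,3,0],[0,0,0,5,0],[0,0,0,5.3,0],[0,0,0,5.4,0],[0,0,0,5.5,0],[0,0,0,5.55,0],[0,0,0,5.6,0],[0,0,0,5.65,0],[0,0,0,5.7,0],[0,0,0,5.7,0]]]'
```

```text
time: 2.1
tool_pos: [477.6, 133.0, 50.5]
tcp_rot: [3.141, 0.0, -2.971]
contact_force: [-0.2, 0.8, 1.1]
grip_width: 0.6
finger_force: 0.4
```

```bash
python3 -m crank '[[[0,0,0,0.05,0],[0,0,0,0.1,0],[0,0,0,0.15,0],[0,0,0,0.2,0],[0,0,0,0.25,0],[0,0,0,0.3,0],[0,0,0,0.3,0],[0,0,0,0.3,0],[0,0,0,0.3,0],[0,0,0,0.3,0]]]'; python3 -c "
from h import *
o=bot.get_obs();print(o['tool_pos'],o['contact_force'],o['moment'])"
```

```text
time: 3.1
tool_pos: [477.7, 133.0, 50.4]
tcp_rot: [-3.142, 0.002, -2.971]
contact_force: [-9.3, -1.0, 29.8]
grip_width: 0.0
finger_force: 15.0
[477.70291335 132.9837345   50.3520821 ] [-9.25054614 -0.97612668 29.79412235] [-0.20113055  1.67173564 -0.03729514]
```

```bash
python3 -m crank '[[[0,0,0,-1.5,0],[0,0,-4,-1.5,0],[0,0,-8,-1.5,0],[0,0,-10.7,-1.5,0],[0,0,-10.7,-0.6,0],[0,0,-10.7,-0.4,0],[0,0,-10.7,-0.2,0],[0,0,-10.7,-0.1,0],[0,0,-10.7,0,0],[0,0,-10.7,0,0]]]';python3 -m crank '[[[0,0,0,0,0],[0,0,0,0,0],[0,0,0,0,0],[0,0,0,0.05,0],[0,0,0,0.1,0],[0,0,0,0.1,0],[0,0,0,0.1,0],[0,0,0,0.1,0],[0,0,0,0.1,0],[0,0,0,0.1,0]]]'
```

```text
time: 4.1
tool_pos: [495.2, 27.3, 50.2]
tcp_rot: [-3.139, -0.0, -2.969]
contact_force: [-12.1, -7.6, 31.7]
grip_width: 0.6
finger_force: 15.9
time: 5.1
tool_pos: [495.2, 27.3, 50.2]
tcp_rot: [-3.139, 0.0, -2.969]
contact_force: [-15.1, -9.4, 41.8]
grip_width: 0.6
finger_force: 20.6
```

Tile 2 is solid as well (50.2 mm, no give at 42 N). Next is tile 3.

```bash
python3 -m crank '[[[0,0,0,-1.6,0],[0,0,-4,-1.6,0],[0,0,-8,-1.6,0],[0,0,-10.6,-1.6,0],[0,0,-10.6,-0.7,0],[0,0,-10.6,-0.5,0],[0,0,-10.6,-0.4,0],[0,0,-10.6,-0.3,0],[0,0,-10.6,-0.2,0],[0,0,-10.6,-0.2,0]]]'
```

```text
time: 6.1
tool_pos: [513.4, -75.7, 49.1]
tcp_rot: [3.141, -0.0, -2.97]
contact_force: [-2.2, 3.1, 6.6]
grip_width: 0.3
finger_force: 3.0
```

```bash
python3 -m crank '[[[0,0,0,0.05,0],[0,0,0,0.1,0],[0,0,0,0.15,0],[0,0,0,0.2,0],[0,0,0,0.2,0],[0,0,0,0.2,0],[0,0,0,0.2,0],[0,0,0,0.2,0],[0,0,0,0.2,0],[0,0,0,0.2,0]]]'
```

```text
time: 7.1
tool_pos: [513.5, -75.7, 49.0]
tcp_rot: [3.141, 0.001, -2.97]
contact_force: [-8.6, 4.1, 22.8]
grip_width: 0.6
finger_force: 11.6
```

Tile 3 is solid (49.0 mm). Next is tile 4.

```bash
python3 -m crank '[[[0,0,0,-1.6,0],[0,0,-4,-1.6,0],[0,0,-8,-1.6,0],[0,0,-10.6,-1.6,0],[0,0,-10.6,-0.7,0],[0,0,-10.6,-0.5,0],[0,0,-10.6,-0.4,0],[0,0,-10.6,-0.3,0],[0,0,-10.6,-0.2,0],[0,0,-10.6,-0.2,0]]]';python3 -m crank '[[[0,0,0,0.05,0],[0,0,0,0.1,0],[0,0,0,0.1,0],[0,0,0,0.1,0],[0,0,0,0.1,0],[0,0,0,0.1,0],[0,0,0,0.1,0],[0,0,0,0.1,0],[0,0,0,0.1,0],[0,0,0,0.1,0]]]'
```

```text
time: 8.1
tool_pos: [531.6, -180.8, 48.6]
tcp_rot: [3.141, 0.0, -2.971]
contact_force: [0.2, 0.2, 1.3]
grip_width: -0.0
finger_force: 0.6
time: 9.1
tool_pos: [531.6, -181.5, 47.4]
tcp_rot: [3.142, 0.0, -2.971]
contact_force: [-1.1, 1.7, 2.9]
grip_width: 0.4
finger_force: 1.1
```

```bash
python3 -m crank '[[[0,0,0,0.05,0],[0,0,0,0.1,0],[0,0,0,0.15,0],[0,0,0,0.2,0],[0,0,0,0.2,0],[0,0,0,0.2,0],[0,0,0,0.2,0],[0,0,0,0.2,0],[0,0,0,0.2,0],[0,0,0,0.2,0]]]'
python3 - <<'E'
from h import *
for n in("top","side"):
    p,d=bot.capture(n); cv2.imwrite(f"pics/{n}2.png",p[:,:,::-1])
cv2.imwrite("pics/side2c.png",cv2.resize(p[150:290,240:460,::-1],None,fx=3.5,fy=3.5))
E
```

```text
time: 10.1
tool_pos: [531.7, -181.4, 46.4]
tcp_rot: [-3.141, 0.001, -2.971]
contact_force: [-3.1, 4.0, 10.6]
grip_width: 0.3
finger_force: 5.2
```

View pics/side2c.png

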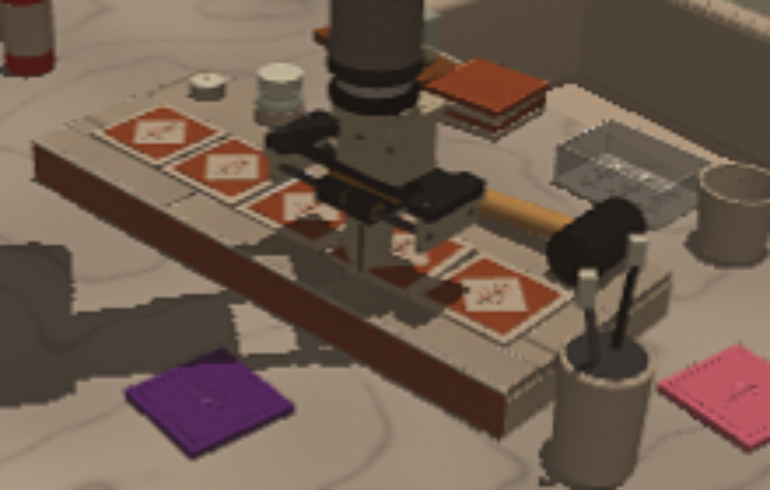

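The picture shows the fingers on tile 4's near side, around (365,265), with the tilt hidden behind them. A stop at 46.4 mm could be a rocker bottomed out or a low solid tile. A light touch at the middle will tell: a rocker would be met at 49 mm, a low solid tile not until 46.4 mm.

```bash
python3 -m crank '[[[0,0,0,-1.5,0],[0,-3.6,-0.1,-1.5,0],[0,-3.6,-0.1,-1,0],[0,-3.6,-0.1,-0.6,0],[0,-3.6,-0.1,-0.5,0],[0,-3.6,-0.1,-0.4,0],[0,-3.6,-0.1,-0.35,0],[0,-3.6,-0.1,-0.3,0],[0,-3.6,-0.1,-0.3,0],[0,-3.6,-0.1,-0.3,0]]]'
```

```text
time: 11.2
tool_pos: [566.2, -176.2, 48.8]
tcp_rot: [3.141, -0.001, -2.972]
contact_force: [-2.6, 1.5, 4.7]
grip_width: 0.3
finger_force: 2.7
```

```bash
python3 -m crank '[[[0,0,0,0.05,0],[0,0,0,0.05,0],[0,0,0,0.05,0],[0,0,0,0.05,0],[0,0,0,0.05,0],[0,0,0,0.05,0],[0,0,0,0.05,0],[0,0,0,0.05,0],[0,0,0,0.05,0],[0,0,0,0.05,0]]]'
```

```text
time: 12.2
tool_pos: [566.2, -176.2, 48.3]
tcp_rot: [3.141, -0.001, -2.972]
contact_force: [-3.3, 2.5, 5.6]
grip_width: 0.3
finger_force: 2.9
```

Contact came at 48.8 mm and the tile is giving at about 6 N, so tile 4 is the rocker. Now I press it down fully.

```bash
python3 -m crank '[[[0,0,0,0.05,0],[0,0,0,0.1,0],[0,0,0,0.15,0],[0,0,0,0.2,0],[0,0,0,0.25,0],[0,0,0,0.3,0],[0,0,0,0.35,0],[0,0,0,0.4,0],[0,0,0,0.4,0],[0,0,0,0.4,0]]]'
```

```text
time: 13.2
tool_pos: [566.2, -176.2, 45.2]
tcp_rot: [3.141, -0.001, -2.972]
contact_force: [-5.5, 1.9, 12.1]
grip_width: 0.4
finger_force: 6.1
```

```bash
python3 -m crank '[[[0,0,0,0.05,0],[0,0,0,0.1,0],[0,0,0,0.15,0],[0,0,0,0.15,0],[0,0,0,0.15,0],[0,0,0,0.15,0],[0,0,0,0.15,0],[0,0,0,0.15,0],[0,0,0,0.15,0],[0,0,0,0.15,0]]]'
python3 - <<'E'
from h import *
for n in("top","side"):
    p,d=bot.capture(n); cv2.imwrite(f"pics/{n}3.png",p[:,:,::-1])
cv2.imwrite("pics/side3c.png",cv2.resize(p[150:290,240:460,::-1],None,fx=3.5,fy=3.5))
E
```

```text
time: 14.2
tool_pos: [566.3, -176.2, 45.2]
tcp_rot: [3.142, -0.0, -2.971]
contact_force: [-9.7, 4.3, 23.2]
grip_width: 0.4
finger_force: 11.2
```

View pics/side3c.png

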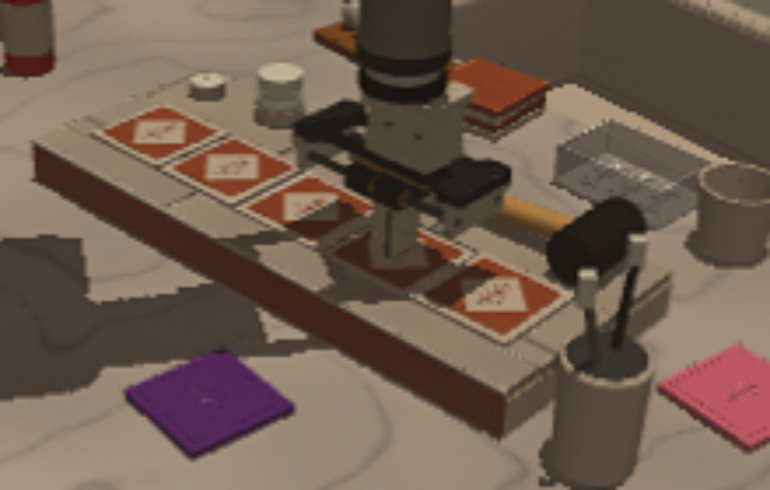

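The fingers hold tile 4 down at its middle, around (395,262), and the jar, tealights, mallet and tumbler all stand where they were. The tile stops firmly at 45.2 mm under 23 N, which matches a bed at 36 mm plus the 9 mm tile.

```bash
python3 -c "
from plant import bot
print(bot.close_job())"
```

```text
the job is handed in; nothing more can be done
None
```

Tile 4 (second from the right) was the one that rocked: it is pressed flat onto its bed and still held there with about 23 N, and the job was handed in at about 14 s; tiles 1 to 3 were solid when pressed, and I did not press tile 5 because tile 4 had already given way.

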